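# Locate a birdhouse front on the three-point jig

## Robot

A 6-joint arm with a two-finger parallel gripper is mounted at the origin on the work surface. World frame = base frame: x ahead of the robot, y to its left, z up, the work surface at z = 0. Lengths are in m, angles in rad, forces in N, time in s.
With the tool pointing down it reaches from about 0.35 to 0.85 m from the base axis. Payload 8.1 kg.
Tool frame: the origin (TCP) lies at the centre of the arm's flange, where the gripper is bolted on; the fingertips stand 186 mm ahead of it and the grasp point (between the pads) lies 167 mm ahead of it (env.tip_reach is the distance from the TCP to the fingertips, in m); z points along the fingers, y is the line along which they close (so a half turn about z gives the same grasp; the last joint's range is limited). The gripper opens to 93 mm and grips with 3 to 60 N. Pads are 15 mm wide; open, the fingers measure 128 mm over their backs; the gripper's body (75 mm by 188 mm) begins 65 mm behind the grasp point.
Start: joints at [1.147, 0.13, 1.488, -0, 1.523, -0.085], TCP at [0.199, 0.566, 0.405] pointing down, gripper open.
Joint ranges: [-2.96, 2.96], [-0.89, 2.26], [0.02, 2.5], [-1.34, 4.48], [0, 2.73], [-2.66, 2.66]. Speed limits (rad/s): [2.39, 2.39, 2.79, 3.14, 3.14, 3.14].

## Interface

Orientations are given as a unit quaternion [x, y, z, w].
In Python, from rig import status, vision, finish_job, env gives the robot as it stands.
- The arm moves only by the shell command python3 -m crank 'ROWS' [FORCE]. ROWS is JSON, a list of rows, each an object with "linear": the shift along the tool's x, y, z in m, a list of three; "spin": the turn about the tool's z in degrees; "fingers": the finger opening in m, from 0 to 0.093. In form: [{"linear": [dx, dy, dz], "spin": spin, "fingers": fingers}, ...]. A call has 1 to 12 rows; each row is the pose to reach, as a shift and turn from the pose commanded when the call began, along the tool's axes at that moment; what a row does not reach only later rows make up. A row lasts 1/10 s, in which the tool goes at most 50 mm and 8.59 degrees, less where a joint would pass 70% of its speed; a pose out of reach is approached as far as the arm can. A call with a gripper value outside its range is refused whole. The fingers move at their own pace and stop on an object; FORCE is the grip in N (left out, the last holds). Time passes only in rows, so rows that repeat a pose let the fingers close. It gives the time, the measured TCP pose, the force, the opening and the grip force at its end, in the units of the state.
- status.read_state(): the state, without advancing time (a new reading comes with each control period).
- vision.read_camera(name): name is "scene" or "top" or "wrist"; returns the picture (400x640x3 uint8, red, green, blue); there is no depth.
- vision.camera_info(name): a dict with "camera_matrix" (3x3 intrinsics, pixels), "eye" and "orientation" of the camera in the world. Camera axes: x right, y down, z forward; pixel columns grow to the right and rows downward; lengths in m; the calibration is good to about 2 mm. The wrist camera is an equidistant fisheye: a pixel r from the principal point sees the ray r / f radians off the axis. A picture is of the moment at which its call begins: read the wrist's pose just before it. camera_info takes no time and is no camera call; for the wrist camera it gives the pose at the moment of the call.
- finish_job(): hands the job in; it is judged then, once.
The state is a dict: "t": time; "q": joint angles; "qd": joint speeds; "tau": joint torques, N m; "position": TCP position; "orientation": TCP orientation; "wrist_force": force on the tool from outside, world axes, zero at the start; "wrist_torque": the same for the moment, N m; "gripper_width": finger opening in m; "finger_force": force on a finger pad.
Only numpy, scipy, OpenCV 4.12 (cv2) and the standard library are available. Lean on these libraries where they do the work, as an engineer would, in place of code of your own. Each camera call takes 0.05 s, during which the arm holds its last target. There are 200 camera calls.

## Task

Pick up the birdhouse front by its perch, lay it flat on the jig board with its hole end towards the end stop, and slide it gently until it bears on both dowels and on the tip of the stop bolt, all three at once. Then let go of it and push the corner clamp by its post, with about a kilo, up against the free corner and leave it there, so that the panel stays home. The cedar is soft, so never press it harder than about 2 kg against anything, and do not disturb the hammer, shingle, hinge and nail jar.

Things in the scene. Friction and masses are not known exactly. Their poses are not given: they have to be found in the camera images.
- jig: Fixed plywood jig board, 12 mm thick, on the bench. Origin on its underside; it spans x -135 to +100, y -155 to +130 mm. z up. Work is pushed along +x against the two dowels and along +y against the stop bolt.
- dowel_a: Fixed upright birch dowel, 12 mm diameter, 30 mm tall above the board; origin at its foot on the board's upper side, at jig x 75, y +45 mm.
- dowel_b: Second dowel, the same, at jig x 75, y -45 mm. A panel square against both dowels has its centre at jig x 9 mm.
- stop: End stop: fixed pine block, 60 (x) x 28 (y) x 34 mm, with a level 12 mm steel bolt through it, pointing along jig -y to the work. Origin: centre of the block's foot on the board, at jig x 9, y 104 mm. The bolt is screwed to a new setting each time: its flat tip lies 30 to 42 mm from the origin along -y (not measured: find it by feel), 8.5 mm above the board. It does not yield.
- panel_perch (a point): Loose cedar birdhouse front, 120 (x) x 140 (y) x 15 mm, about 0.13 kg, flat on the bench; its perch, a 12 mm dowel 50 mm tall, stands up from the centre of its top face. This point: on the perch axis, 40 mm above the panel's underside (25 mm above its top face). y points to the end with the 32 mm entrance hole (40 mm from the perch), z up; turned up to 0.4 rad.
- panel_corner (a point): Point of the panel at its corner x -60, y -70 mm (in the panel's axes), half-way up its thickness: with the panel home this is the corner facing the clamp.
- clamp_post (a point): Upright birch post, 14 mm diameter, 42 mm tall, on the sliding cedar clamp block (45 x 40 x 18 mm, on the board). Point on its axis 39 mm above the board, 21 mm above the block. x = sliding direction, midway between jig +x and +y; z up. The block's flat nose is 22 mm ahead of it along x. Starts fully back (jig x -97, y -118 mm), some 30 to 55 mm short of the corner of a seated panel.
- clamp (a joint): How far the clamp block has slid forward, m: 0 fully back, 0.060 at the end of its travel. It slides with about 1.5 N of friction and stays where it is left.
- hammer: Bystander: loose claw hammer, 300 mm long, lying to one side of the work. Leave alone.
- shingle: Bystander: loose square cedar shingle, 100 x 100 x 8 mm. Leave alone.
- hinge: Bystander: loose zinc roof hinge, 60 x 66 mm, lying flat. Leave alone.
- nail_jar: Bystander: loose closed jar of nails, 64 mm diameter, 80 mm tall. Leave alone.
Things that resemble listed ones, but are neither listed nor needed, are in the scene too. Of the things that look like the part that bears panel_perch, the middle-sized one is meant.

How it is judged:
By the outcome, as a careful person would: the job done as asked, in the order asked, and still so for the second after the job is handed in, with the robot touching nothing.
It also fails if it takes over 72 s, if anything falls off the work surface, if the arm or the gripper's body presses on something with over 40 N, if the wrist force passes 120 N, or if a joint passes its speed limit or range.

## Working session

There is one attempt and no reset: what is moved stays moved. The work goes in short steps, Python scripts to look and compute and a shell command to move; the robot and the scene stay as the last step left them, time stands still between calls to the robot, and variables do not carry over. Pictures are saved under pics/ and viewed, at most 10 in all, crops included, and the job is handed in when it is done.

```bash
ls; mkdir -p pics
python3 - <<'E'
from rig import status, vision, env
import cv2
s=status.read_state();print({k:s[k] for k in('t','position','orientation','wrist_force','gripper_width')})
for n in('scene','top','wrist'):
    print(n,vision.camera_info(n)); cv2.imwrite(f'pics/{n}0.png',cv2.cvtColor(vision.read_camera(n),cv2.COLOR_RGB2BGR))
E
```

```text
pics
{'t': 0.0, 'position': array([0.1992801 , 0.56569735, 0.40368647]), 'orientation': array([ 1.68558364e-01,  9.85691255e-01, -8.82329739e-04, -2.19732555e-04]), 'wrist_force': array([-0.28920504, -0.5057638 , -0.07093603]), 'gripper_width': 0.09300890924402579}
scene {'camera_matrix': array([[386.39900653,   0.        , 318.64544718],
       [  0.        , 386.39900653, 197.85382749],
       [  0.        ,   0.        ,   1.        ]]), 'eye': array([ 1.13583127, -0.0180401 ,  1.06497718]), 'orientation': array([ 0.67114516,  0.69464782, -0.18227274, -0.18386202])}
top {'camera_matrix': array([[503.43975458,   0.        , 325.73947449],
       [  0.        , 503.43975458, 200.63888174],
       [  0.        ,   0.        ,   1.        ]]), 'eye': array([ 0.38828402, -0.04720665,  1.53598836]), 'orientation': array([-0.69641313,  0.71520917, -0.04248985,  0.04097817])}
wrist {'camera_matrix': array([[309.70691629,   0.        , 321.84212118],
       [  0.        , 309.70691629, 203.51181904],
       [  0.        ,   0.        ,   1.        ]]), 'eye': array([0.12927394, 0.58956292, 0.38352881]), 'orientation': array([0.8086548 , 0.57256816, 0.07704389, 0.11093853])}
```

View pics/top0.png

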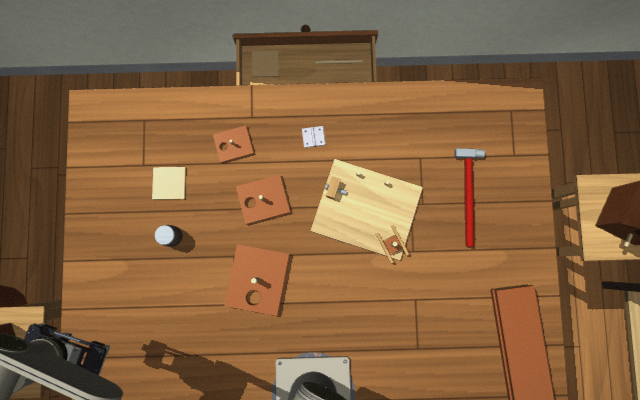

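View pics/scene0.png

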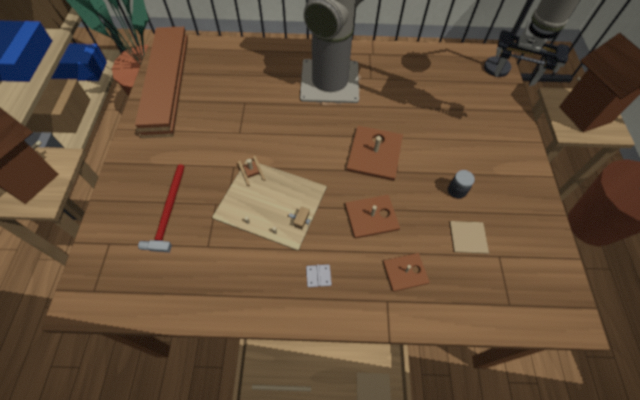

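The top view shows the middle-sized panel at (263,199) with its perch near (262,197) and hole at (250,203). The jig board is centred near (367,207), with dowel tops at (361,176) and (388,183), the stop at (337,188) and the clamp post at (394,244). Next I'll measure with masks.

```bash
cat > h.py <<'E'
import numpy as np, cv2
from scipy.spatial.transform import Rotation as R
from rig import status, vision, env
def ray(info,px,fish=False):
    K=info['camera_matrix']; px=np.atleast_2d(np.asarray(px,float))
    a=(px-K[:2,2])/K[0,0]
    if fish:
        r=np.linalg.norm(a,axis=1,keepdims=True); d=np.hstack([a/np.maximum(r,1e-9)*np.sin(r),np.cos(r)])
    else: d=np.hstack([a,np.ones((len(a),1))])
    return R.from_quat(info['orientation']).apply(d)
def cast(info,px,z,fish=False):
    d=ray(info,px,fish); e=np.asarray(info['eye']); return e+d*((z-e[2])/d[:,2])[:,None]
def proj(info,P,fish=False):
    c=R.from_quat(info['orientation']).inv().apply(np.atleast_2d(P)-info['eye']);K=info['camera_matrix']
    if fish:
        r=np.linalg.norm(c[:,:2],axis=1,keepdims=True);a=c[:,:2]/r*np.arctan2(r,c[:,2:])
    else:a=c[:,:2]/c[:,2:]
    return a*K[0,0]+K[:2,2]
E
python3 - <<'E'
from h import *
im=cv2.imread('pics/top0.png'); hsv=cv2.cvtColor(im,cv2.COLOR_BGR2HSV)
info=vision.camera_info('top')
for n,p in(('panel',(275,210)),('panel',(245,190)),('bench',(300,215)),('board',(350,220)),('board',(400,200))):print(n,hsv[p[1],p[0]])
def rect(m,z,near):
    cs,_=cv2.findContours(m,cv2.RETR_EXTERNAL,cv2.CHAIN_APPROX_NONE)
    c=[c for c in cs if cv2.contourArea(c)>300 and cv2.pointPolygonTest(cv2.convexHull(c),near,False)>=0]
    for k in c:
        w=cast(info,k[:,0,:],z)[:,:2].astype(np.float32)
        r=cv2.minAreaRect(w*1000); print('rect',r)
h,s,v=cv2.split(hsv)
mp=((h<9)&(s>120)&(v>60)).astype(np.uint8); mb=((h>=15)&(h<30)&(v>140)).astype(np.uint8)
k=np.ones((3,3),np.uint8)
mb=cv2.morphologyEx(mb,cv2.MORPH_OPEN,k); 
rect(mp,.015,(262,205)); rect(mb,.012,(365,215))
cv2.imwrite('pics/a.png',np.vstack([cv2.resize(im[120:270,220:440],None,fx=3.6,fy=3.6,interpolation=cv2.INTER_CUBIC)]))
cv2.imwrite('pics/mb.png',mb*255)
E
```

```text
panel [ 11 155 186]
panel [ 12 154 190]
bench [ 14 155 164]
board [ 21  96 229]
board [ 23  92 234]
rect ((530.5872192382812, -202.10665893554688), (355.6385192871094, 260.49932861328125), 68.95539093017578)
```

View pics/a.png

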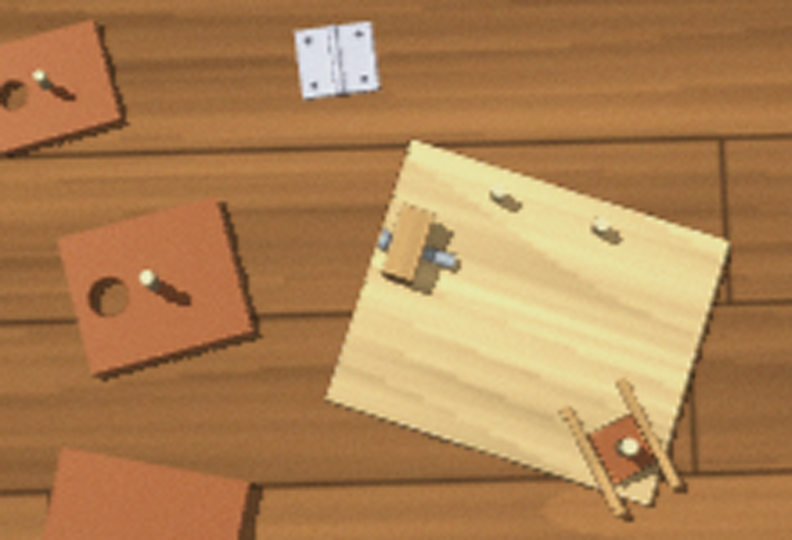

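The crop shows the board corners at (413,140), (730,241), (648,505) and (327,402). The panel's top corners are at (58,240), (218,200), (254,332) and (98,374), and its perch top is at (147,278). The post top is at (628,447), and the dowel tops are at (497,194) and (598,226). I'll fit rigid poses to these.

Run:
```python
from h import *
info=vision.camera_info('top'); sc=lambda p:(np.array(p,float)+.5)/3.6-.5+[220,120]
def fit(px,loc,z):
    w=cast(info,sc(px),z)[:,:2]*1000; l=np.array(loc,float)
    wc,lc=w.mean(0),l.mean(0); a=w-wc;b=l-lc
    t=np.arctan2((b[:,0]*a[:,1]-b[:,1]*a[:,0]).sum(),(a*b).sum())
    M=np.array([[np.cos(t),-np.sin(t)],[np.sin(t),np.cos(t)]]); o=wc-M@lc
    print('o',o,'yaw',t,'res',np.round(w-(l@M.T+o),1).tolist()); return o,M,t
o,M,t=fit([(413,140),(730,241),(648,505),(327,402)],[(100,130),(100,-155),(-135,-155),(-135,130)],.012)
o2,M2,t2=fit([(58,240),(218,200),(254,332),(98,374)],[(60,70),(60,-70),(-60,-70),(-60,70)],.015)
for n,p,z in(('dA',(497,194),.042),('dB',(598,226),.042),('post',(628,447),.054+.018-.018),('bolt tip',(459,265),.0205),('stop',(418,240),.046)):
    w=cast(info,sc(p),z)[0,:2]*1000; print(n,w,'jig',M.T@(w-o))
print('perch',cast(info,sc((147,278)),.065)[0]*1000)
w=cast(info,sc((147,278)),.065)[0,:2]*1000
s=status.read_state(); print(R.from_quat(s['orientation']).as_matrix().round(3), s['position'])
```

```text
o [ 561.66144777 -170.80588204] yaw -0.3403197596954143 res [[-0.4, -1.3], [0.3, 0.6], [1.1, 1.6], [-0.9, -1.0]]
o [578.37562843 137.08207321] yaw 0.24406476384269288 res [[0.4, 1.0], [-2.7, 0.7], [0.2, 1.2], [2.1, -2.9]]
dA [ 645.03617836 -151.04410816] jig [71.99676805 46.45792503]
dB [ 615.77449949 -234.30273473] jig [ 72.2040801  -41.79286404]
post [ 431.22222071 -249.83272545] jig [ -96.58002021 -118.03361229]
bolt tip [ 588.91631614 -118.42178754] jig [ 8.20653676 58.4771234 ]
stop [607.38539245 -83.83936227] jig [14.07315737 97.24094261]
perch [579.08773415 139.13993759  65.        ]
[[-0.943  0.332 -0.001]
 [ 0.332  0.943 -0.001]
 [ 0.    -0.001 -1.   ]] [0.19929306 0.56575403 0.40390394]
```

```bash
T='x'; python3 -m crank '[{"linear":[-0.5,-0.2775,0.05],"spin":56.6,"fingers":0.04},{"linear":[-0.5,-0.2775,0.05],"spin":56.6,"fingers":0.04},{"linear":[-0.5,-0.2775,0.05],"spin":56.6,"fingers":0.04},{"linear":[-0.5,-0.2775,0.05],"spin":56.6,"fingers":0.04},{"linear":[-0.5,-0.2775,0.05],"spin":56.6,"fingers":0.04},{"linear":[-0.5,-0.2775,0.05],"spin":56.6,"fingers":0.04},{"linear":[-0.5,-0.2775,0.05],"spin":56.6,"fingers":0.04},{"linear":[-0.5,-0.2775,0.05],"spin":56.6,"fingers":0.04},{"linear":[-0.5,-0.2775,0.05],"spin":56.6,"fingers":0.04},{"linear":[-0.5,-0.2775,0.05],"spin":56.6,"fingers":0.04},{"linear":[-0.5,-0.2775,0.05],"spin":56.6,"fingers":0.04},{"linear":[-0.5,-0.2775,0.05],"spin":56.6,"fingers":0.04}]' 25
python3 - <<'E'
from h import *
s=status.read_state(); i=vision.camera_info('wrist'); im=vision.read_camera('wrist')
cv2.imwrite('pics/w1.png',cv2.cvtColor(im,cv2.COLOR_RGB2BGR)); import pickle; pickle.dump(i,open('w1.pkl','wb'))
print(s['t'],s['position'],R.from_quat(s['orientation']).as_matrix().round(3),s['q'].round(3))
print(proj(i,[[.579,.139,.065],[.578,.137,.015],[.645,-.151,.042],[.431,-.25,.054]],True))
E
```

```text
t: 1.35
position: [0.5805, 0.1345, 0.3538]
orientation: [0.617, 0.787, -0.001, 0.0]
wrist_force: [0.2, 0.3, -0.2]
gripper_width: 0.0401
finger_force: 0.0
1.35 [0.58048589 0.13453668 0.35384039] [[-0.239  0.971 -0.   ]
 [ 0.971  0.239 -0.001]
 [-0.001 -0.001 -1.   ]] [ 1.420e-01  1.480e-01  1.563e+00 -1.000e-03  1.432e+00 -9.900e-02]
[[321.96436819 196.7459679 ]
 [320.62946335 186.52554352]
 [318.27309296 397.30414161]
 [173.14265011 405.09490287]]
```

View pics/w1.png

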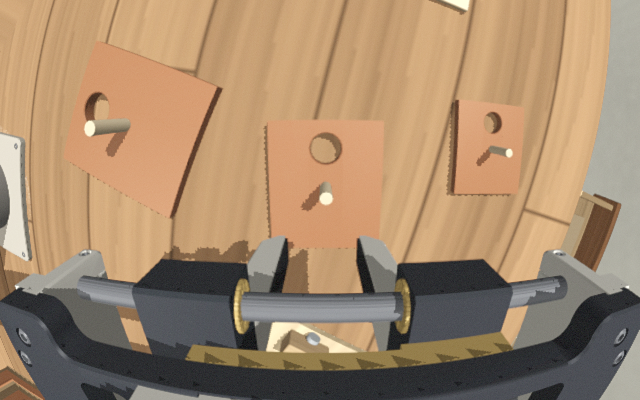

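The wrist view shows the middle panel below the gripper: perch top at (326,199), hole at (325,148), and top face spanning about (267,121) to (386,247).

Run:
```python
from h import *
import pickle; i=pickle.load(open('w1.pkl','rb'))
p=cast(i,[(326,199)],.065,True)[0]; h=cast(i,[(325,148.5)],.015,True)[0]
c=cast(i,[(267,122),(383,121),(386,247),(274,248)],.015,True)
print(p,h,c, c.mean(0)); d=h-p; print('yaw from hole',np.arctan2(-d[0],d[1]), np.linalg.norm(d[:2]))
for a,b in((0,3),(1,2)): e=c[a]-c[b]; print(np.arctan2(-e[0],e[1]),np.linalg.norm(e))
for a,b in((1,0),(2,3)): e=c[a]-c[b]; print(np.arctan2(e[1],e[0]),np.linalg.norm(e))
s=status.read_state(); M=R.from_quat(s['orientation']).as_matrix()
print(M.T@(np.array([p[0],p[1],.207])-s['position']))
```

```text
[0.58301193 0.13783996 0.065     ] [0.57280352 0.17705192 0.015     ] [[0.50821326 0.19021834 0.015     ]
 [0.6237141  0.2199281  0.015     ]
 [0.66669163 0.08689899 0.015     ]
 [0.54364378 0.05563755 0.015     ]] [0.58556569 0.13817074 0.015     ]
yaw from hole 0.2546856250904241 0.04051900697596067
0.2574246205658465 0.13916648957869712
0.3124840558196122 0.13979918743254607
0.25176745715401105 0.11926069733022177
0.24879543071978372 0.12695689151901726
[0.00462643 0.00276107 0.14647512]
```

```bash
python3 -m crank '[{"linear":[0.004,0.002,0.05],"spin":0,"fingers":0.04},{"linear":[0.004,0.002,0.1],"spin":0,"fingers":0.04},{"linear":[0.004,0.002,0.13],"spin":0,"fingers":0.04},{"linear":[0.004,0.002,0.145],"spin":0,"fingers":0.04},{"linear":[0.004,0.002,0.145],"spin":0,"fingers":0.0},{"linear":[0.004,0.002,0.145],"spin":0,"fingers":0.0},{"linear":[0.004,0.002,0.145],"spin":0,"fingers":0.0},{"linear":[0.004,0.002,0.145],"spin":0,"fingers":0.0}]' 25
python3 -m crank '[{"linear":[0,0,0],"spin":0,"fingers":0.0},{"linear":[0,0,0],"spin":0,"fingers":0.0},{"linear":[0,0,-0.03],"spin":0,"fingers":0.0},{"linear":[0,0,-0.07],"spin":0,"fingers":0.0},{"linear":[0,0,-0.07],"spin":0,"fingers":0.0}]' 25
python3 - <<'E'
from h import *
s=status.read_state(); M=R.from_quat(s['orientation']).as_matrix(); print(M.round(3))
i=vision.camera_info('wrist'); cv2.imwrite('pics/w2.png',cv2.cvtColor(vision.read_camera('wrist'),cv2.COLOR_RGB2BGR))
E
```

```text
t: 2.2
position: [0.5808, 0.1426, 0.2122]
orientation: [0.616, 0.788, 0.001, 0.001]
wrist_force: [2.3, -0.0, 0.9]
gripper_width: 0.0125
finger_force: 1.1
t: 2.7
position: [0.5821, 0.1428, 0.287]
orientation: [0.616, 0.788, 0.004, 0.004]
wrist_force: [0.8, 0.6, -0.3]
gripper_width: 0.0118
finger_force: 25.0
[[-0.242  0.97   0.011]
 [ 0.97   0.242  0.002]
 [-0.001  0.011 -1.   ]]
```

View pics/w2.png

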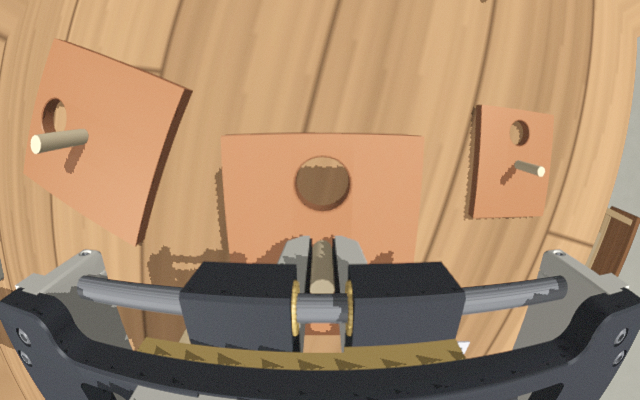

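The panel is held level, with its far edge running from (222,136) to (420,136) and its hole at (322,182). I'll compute the panel pose in the tool frame and the transport move.

Run:
```python
from h import *
s=status.read_state(); M=R.from_quat(s['orientation']).as_matrix(); p=s['position']; print(s['t'],p,s['wrist_force'],M.round(4))
i=vision.camera_info('wrist')
z=p[2]-.209+.015
e=cast(i,[(222,136.5),(420.5,136.5),(322,182),(418,250)],z,True); l=(e-p)@M
print('edge/hole in tool',l.round(4)); print('rel yaw',(l[1]-l[0])[:2])
q=cast(i,[(322,283)],z+.05,True); print('perch top',((q-p)@M).round(4))
o=np.array([.5617,-.1708]);t=-.340
tgt=o+R.from_euler('z',t).as_matrix()[:2,:2]@[0,-.016]
print(tgt,M.T@(np.r_[tgt,p[2]]-p), 'tool yaw',np.degrees(np.arctan2(M[1,1],M[0,1])))
```

```text
2.75 [0.58134601 0.14263041 0.28425704] [-0.08180097 -0.15217649 -1.78465691] [[-2.417e-01  9.703e-01  7.700e-03]
 [ 9.703e-01  2.417e-01  1.200e-03]
 [-7.000e-04  7.800e-03 -1.000e+00]]
edge/hole in tool [[ 6.520e-02 -5.760e-02  1.935e-01]
 [ 6.520e-02  5.680e-02  1.944e-01]
 [ 3.790e-02 -1.000e-04  1.940e-01]
 [-5.700e-03  6.090e-02  1.945e-01]]
rel yaw [-8.52494328e-05  1.14429063e-01]
perch top [[ 1.30e-03 -1.00e-04  1.44e-01]]
[ 0.55636421 -0.18588407] [-0.31273316 -0.10365074 -0.00059172] tool yaw 13.988873401936809
```

```bash
python3 -m crank '[{"linear":[-0.02,-0.005,-0.02],"spin":3,"fingers":0.0},{"linear":[-0.06,-0.02,-0.02],"spin":9,"fingers":0.0},{"linear":[-0.1,-0.034,-0.02],"spin":14,"fingers":0.0},{"linear":[-0.14,-0.047,-0.02],"spin":19,"fingers":0.0},{"linear":[-0.18,-0.06,-0.02],"spin":24,"fingers":0.0},{"linear":[-0.22,-0.073,-0.02],"spin":28,"fingers":0.0},{"linear":[-0.26,-0.087,-0.02],"spin":31,"fingers":0.0},{"linear":[-0.295,-0.098,-0.02],"spin":33.5,"fingers":0.0},{"linear":[-0.313,-0.104,-0.02],"spin":33.5,"fingers":0.0},{"linear":[-0.313,-0.104,-0.02],"spin":33.5,"fingers":0.0},{"linear":[-0.313,-0.104,-0.02],"spin":33.5,"fingers":0.0},{"linear":[-0.313,-0.104,-0.02],"spin":33.5,"fingers":0.0}]' 30
python3 - <<'E'
from h import *
o=np.array([.5617,-.1708,0]);J=R.from_euler('z',-.340).as_matrix()
i=vision.camera_info('wrist'); cv2.imwrite('pics/w3.png',cv2.cvtColor(vision.read_camera('wrist'),cv2.COLOR_RGB2BGR))
im=cv2.cvtColor(vision.read_camera('top'),cv2.COLOR_RGB2BGR); cv2.imwrite('pics/t3.png',im)
s=status.read_state(); M=R.from_quat(s['orientation']).as_matrix(); p=s['position']
print(s['t'],p,s['wrist_force'],'jig',J.T@(p-o),'yaw',np.degrees(np.arctan2(M[1,1],M[0,1])))
tgt=o+J@[0,-.016,p[2]]; print(M.T@(tgt-p))
E
```

```text
t: 3.95
position: [0.5544, -0.1854, 0.2991]
orientation: [0.816, 0.577, -0.0, -0.001]
wrist_force: [0.1, -0.2, -1.4]
gripper_width: 0.0114
finger_force: 30.0
4.05 [ 0.55457186 -0.18529054  0.2994791 ] [ 0.35023029 -0.25292021 -1.15180603] jig [-0.00188768 -0.01603817  0.2994791 ] yaw -19.42461479942115
[ 3.63287065e-05  1.88771658e-03 -8.44360956e-07]
```

View pics/w3.png

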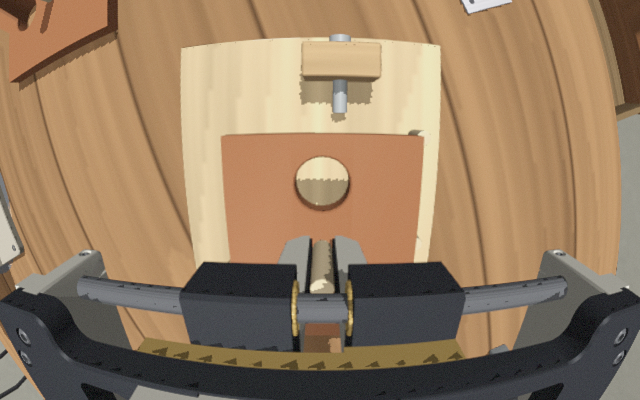

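The wrist view shows the panel over the jig: its front edge runs (222,135) to (423,135), the bolt tip is at (340,112), the block spans (303..381,41..80), and the board's far corners are at (182,47) and (440,45). Dowel A's top is at (418,132).

Run:
```python
from h import *
o=np.array([.5617,-.1708,0]);J=R.from_euler('z',-.340).as_matrix()
i=vision.camera_info('wrist')
def j(px,z): return ((cast(i,[px],z,True)[0]-o)@J*1000).round(1)
print('corners',j((182,47),.012),j((440,45),.012)); print('tip',j((340,112),.0205)); print('block top',j((303,41),.046),j((381,42),.046),'dowelA',j((418,132),.042))
for u in(.08,.088,.095): print('panel edge',u,j((222,135.5),u+.015),j((423,135.5),u+.015),j((322,182),u+.015))
```

```text
corners [-129.3  131.    12. ] [103.6 130.1  12. ]
tip [13.2 63.8 20.5]
block top [-15.8 118.   46. ] [ 42.6 118.6  46. ] dowelA [73.6 49.7 42. ]
panel edge 0.08 [-62.8  49.3  95. ] [60.2 49.5 95. ] [-1.6 19.7 95. ]
panel edge 0.088 [-60.1  49.7 103. ] [ 57.5  49.8 103. ] [ -1.6  21.4 103. ]
panel edge 0.095 [-57.8  50.  110. ] [ 55.1  50.1 110. ] [ -1.6  22.8 110. ]
```

```bash
python3 -m crank '[{"linear":[0,0,0.025],"spin":0,"fingers":0.0},{"linear":[0,0,0.05],"spin":0,"fingers":0.0},{"linear":[0,0,0.062],"spin":0,"fingers":0.0},{"linear":[0,0,0.062],"spin":0,"fingers":0.0},{"linear":[0,0,0.062],"spin":0,"fingers":0.0},{"linear":[0,0,0.062],"spin":0,"fingers":0.0}]' 30
python3 -m crank '[{"linear":[0,0,0.002],"spin":0,"fingers":0.0},{"linear":[0,0,0.004],"spin":0,"fingers":0.0},{"linear":[0,0,0.004],"spin":0,"fingers":0.0}]' 30
python3 -m crank '[{"linear":[0,0,0.001],"spin":0,"fingers":0.0},{"linear":[0,0,0.002],"spin":0,"fingers":0.0},{"linear":[0,0,0.002],"spin":0,"fingers":0.0}]' 30
```

```text
t: 4.65
position: [0.5552, -0.1866, 0.2394]
orientation: [0.817, 0.577, 0.001, 0.001]
wrist_force: [0.2, -0.2, -1.0]
gripper_width: 0.0115
finger_force: 30.0
t: 4.95
position: [0.5544, -0.1865, 0.2338]
orientation: [0.817, 0.577, 0.0, 0.0]
wrist_force: [0.7, 0.1, -1.1]
gripper_width: 0.0113
finger_force: 30.0
t: 5.25
position: [0.5544, -0.1865, 0.2315]
orientation: [0.817, 0.577, -0.0, -0.0]
wrist_force: [-0.2, 0.2, -0.7]
gripper_width: 0.0116
finger_force: 30.0
```

```bash
for k in 1 2 3; do python3 -m crank '[{"linear":[0,0,0.001],"spin":0,"fingers":0.0},{"linear":[0,0,0.002],"spin":0,"fingers":0.0},{"linear":[0,0,0.002],"spin":0,"fingers":0.0}]' 30 | egrep 'pos|wrist'; done
```

```text
position: [0.5544, -0.1865, 0.2295]
wrist_force: [0.6, -0.3, -0.7]
position: [0.5544, -0.1865, 0.2276]
wrist_force: [0.8, -0.0, -1.1]
position: [0.5544, -0.1865, 0.2255]
wrist_force: [-0.2, -0.9, -1.1]
```

```bash
for k in 1 2 3; do python3 -m crank '[{"linear":[0,0,0.0007],"spin":0,"fingers":0.0},{"linear":[0,0,0.0007],"spin":0,"fingers":0.0}]' 30 | egrep 'pos|wrist|orien'; done
```

```text
position: [0.5544, -0.1865, 0.2249]
orientation: [0.817, 0.577, -0.0, -0.0]
wrist_force: [0.6, -0.4, -1.1]
position: [0.5544, -0.1865, 0.2243]
orientation: [0.817, 0.577, -0.0, -0.0]
wrist_force: [0.2, -0.5, -1.2]
position: [0.5545, -0.1865, 0.2242]
orientation: [0.817, 0.577, 0.0, 0.0]
wrist_force: [-2.2, 0.9, 3.6]
```

```bash
python3 -m crank '[{"linear":[0,0,-0.0003],"spin":0,"fingers":0.0},{"linear":[0,0.001,-0.0003],"spin":0,"fingers":0.0},{"linear":[0,0.002,-0.0003],"spin":0,"fingers":0.0},{"linear":[0,0.003,-0.0003],"spin":0,"fingers":0.0},{"linear":[0,0.004,-0.0003],"spin":0,"fingers":0.0},{"linear":[0,0.004,-0.0003],"spin":0,"fingers":0.0}]' 30 | egrep 'pos|wrist|orien'; for k in 1 2 3 ; do python3 -m crank '[{"linear":[0,0.0006,0],"spin":0,"fingers":0.0},{"linear":[0,0.001,0],"spin":0,"fingers":0.0},{"linear":[0,0.001,0],"spin":0,"fingers":0.0}]' 30 | egrep 'pos|wrist'; done
```

```text
position: [0.5584, -0.1879, 0.2241]
orientation: [0.817, 0.577, 0.0, 0.0]
wrist_force: [-1.7, 1.2, 3.9]
position: [0.5592, -0.1882, 0.2241]
wrist_force: [-2.5, 0.7, 4.7]
position: [0.5602, -0.1885, 0.2241]
wrist_force: [-3.1, 1.2, 4.9]
position: [0.5611, -0.1889, 0.2241]
wrist_force: [-2.8, 1.0, 4.7]
```

```bash
python3 -m crank '[{"linear":[0,0,-0.0003],"spin":0,"fingers":0.0},{"linear":[0,0.0005,-0.0003],"spin":0,"fingers":0.0}]' 30 | egrep 'pos|wrist|orien'; for k in 1 2 3 4; do python3 -m crank '[{"linear":[0,0.0004,0],"spin":0,"fingers":0.0},{"linear":[0,0.0007,0],"spin":0,"fingers":0.0},{"linear":[0,0.0007,0],"spin":0,"fingers":0.0}]' 30 | egrep 'pos|wrist'; done
```

```text
position: [0.5615, -0.189, 0.2241]
orientation: [0.817, 0.577, -0.0, -0.0]
wrist_force: [-1.5, 0.3, 3.7]
position: [0.5622, -0.1892, 0.2241]
wrist_force: [-2.6, 0.8, 2.7]
position: [0.5629, -0.1895, 0.2242]
wrist_force: [-1.2, -0.2, -0.2]
position: [0.5635, -0.1897, 0.2241]
wrist_force: [-0.4, 0.3, 0.9]
position: [0.5642, -0.1899, 0.2242]
wrist_force: [-0.3, -0.1, -0.9]
```

```bash
for k in 1 2 3 4; do python3 -m crank '[{"linear":[0,0.0004,0],"spin":0,"fingers":0.0},{"linear":[0,0.0006,0],"spin":0,"fingers":0.0},{"linear":[0,0.0006,0],"spin":0,"fingers":0.0}]' 30 | egrep 'pos|wrist'; done
```

```text
position: [0.5648, -0.1902, 0.2242]
wrist_force: [-0.5, -0.3, -0.8]
position: [0.5653, -0.1903, 0.2242]
wrist_force: [0.3, -1.1, -0.9]
position: [0.5659, -0.1905, 0.2242]
wrist_force: [-0.7, -0.8, -2.2]
position: [0.5664, -0.1908, 0.2242]
wrist_force: [0.3, 0.4, -1.7]
```

```bash
for k in 1 2 3 4; do python3 -m crank '[{"linear":[0,0.0004,0],"spin":0,"fingers":0.0},{"linear":[0,0.0006,0],"spin":0,"fingers":0.0},{"linear":[0,0.0006,0],"spin":0,"fingers":0.0}]' 30 | egrep 'pos|wrist'; done
```

```text
position: [0.567, -0.191, 0.2243]
wrist_force: [0.2, -0.3, -1.1]
position: [0.5674, -0.1911, 0.2242]
wrist_force: [-2.3, 0.6, -0.1]
position: [0.5677, -0.1912, 0.2242]
wrist_force: [-5.5, 1.6, 4.8]
position: [0.5679, -0.1913, 0.2243]
wrist_force: [-9.9, 3.1, 7.1]
```

```bash
python3 -c "
from h import *
s=status.read_state();print(s['wrist_torque'],s['wrist_force'],s['orientation'])"
python3 -m crank '[{"linear":[0,-0.0008,0],"spin":0,"fingers":0.0},{"linear":[0.0015,-0.0008,0],"spin":0,"fingers":0.0},{"linear":[0.003,-0.0008,0],"spin":0,"fingers":0.0},{"linear":[0.0045,-0.0008,0],"spin":0,"fingers":0.0},{"linear":[0.006,-0.0008,0],"spin":0,"fingers":0.0},{"linear":[0.007,-0.0008,0],"spin":0,"fingers":0.0},{"linear":[0.007,-0.0008,0],"spin":0,"fingers":0.0}]' 30 | egrep 'pos|wrist|orien'; for k in 1 2; do python3 -m crank '[{"linear":[0.0006,0,0],"spin":0,"fingers":0.0},{"linear":[0.001,0,0],"spin":0,"fingers":0.0},{"linear":[0.001,0,0],"spin":0,"fingers":0.0}]' 30 | egrep 'pos|wrist'; done;  python3 -c "
from h import *
s=status.read_state();print(s['wrist_torque'],s['wrist_force'])"
```

```text
[ 0.33953947  1.53992569 -0.057764  ] [-9.93783401  3.06321396  7.07027482] [ 0.81669672  0.57706521 -0.00090025 -0.00118439]
position: [0.5697, -0.1851, 0.2242]
orientation: [0.817, 0.577, -0.001, -0.0]
wrist_force: [-7.2, -2.4, 3.2]
position: [0.57, -0.1843, 0.2242]
wrist_force: [-7.0, -2.6, 3.8]
position: [0.5704, -0.1834, 0.2242]
wrist_force: [-6.5, -2.2, 3.6]
[-0.49473101  1.25144858 -0.04388841] [-6.52578997 -2.20181183  3.55142156]
```

```bash
python3 -m crank '[{"linear":[0,-0.0004,-0.0002],"spin":0,"fingers":0.0},{"linear":[0.0007,-0.0004,-0.0002],"spin":0,"fingers":0.0},{"linear":[0.001,-0.0004,-0.0002],"spin":0,"fingers":0.0}]' 30 | egrep 'pos|wrist|orien'; for k in 1 2 3; do python3 -m crank '[{"linear":[0.0005,0,0],"spin":0,"fingers":0.0},{"linear":[0.0008,0,0],"spin":0,"fingers":0.0},{"linear":[0.0008,0,0],"spin":0,"fingers":0.0}]' 30 | egrep 'pos|wrist'; done;  python3 -c "
from h import *
s=status.read_state();print(s['wrist_torque'],R.from_euler('z',.34).apply(s['wrist_force']))"
```

```text
position: [0.5708, -0.1817, 0.2243]
orientation: [0.817, 0.577, -0.0, -0.0]
wrist_force: [-4.5, -0.8, 0.5]
position: [0.5711, -0.1809, 0.2243]
wrist_force: [-3.0, -0.3, -0.3]
position: [0.5714, -0.1801, 0.2243]
wrist_force: [-3.8, -1.2, 0.2]
position: [0.5716, -0.1794, 0.2244]
wrist_force: [-5.2, -0.8, 0.4]
[-0.18806912  0.98221428  0.03731369] [-4.65346219 -2.49859141  0.44274678]
```

```bash
for k in 1 2 3 4; do python3 -m crank '[{"linear":[0.0005,0,0],"spin":0,"fingers":0.0},{"linear":[0.0008,0,0],"spin":0,"fingers":0.0},{"linear":[0.0008,0,0],"spin":0,"fingers":0.0}]' 30 | egrep 'pos|wrist'; done;  python3 -c "
from h import *
s=status.read_state();print(s['wrist_torque'],R.from_euler('z',.34).apply(s['wrist_force']))"
```

```text
position: [0.5719, -0.1787, 0.2244]
wrist_force: [-4.4, -0.1, -0.9]
position: [0.5722, -0.1779, 0.2243]
wrist_force: [-4.7, -0.7, 0.3]
position: [0.5724, -0.1771, 0.2244]
wrist_force: [-4.8, -1.9, 0.5]
position: [0.5726, -0.1766, 0.2244]
wrist_force: [-6.1, -2.3, 0.0]
[-0.46393025  1.10212642  0.01299936] [-4.93917286 -4.22585943  0.02101355]
```

```bash
for k in 1 2 3; do python3 -m crank '[{"linear":[0.0003,0,0],"spin":0,"fingers":0.0},{"linear":[0.0005,0,0],"spin":0,"fingers":0.0},{"linear":[0.0005,0,0],"spin":0,"fingers":0.0}]' 30 | egrep 'pos'; python3 -c "
from h import *
s=status.read_state();print(s['wrist_torque'],R.from_euler('z',.34).apply(s['wrist_force']))"; done
```

```text
position: [0.5727, -0.1765, 0.2245]
[-0.77441202  1.30211444  0.07337627] [-4.19799878 -5.72603024  0.4054378 ]
position: [0.5728, -0.1763, 0.2245]
[-1.00892997  1.47710765 -0.00463434] [-5.51019672 -8.10141118  1.34940404]
position: [0.5728, -0.1762, 0.2246]
[-1.2481425   1.64743302  0.01946377] [-6.34816975 -9.14361936  1.89924009]
```

```bash
python3 -m crank '[{"linear":[0,0,0],"spin":0,"fingers":0.03},{"linear":[0,0,0],"spin":0,"fingers":0.03},{"linear":[0,0,0],"spin":0,"fingers":0.03},{"linear":[0,0,-0.01],"spin":0,"fingers":0.03},{"linear":[0,0,-0.04],"spin":0,"fingers":0.03},{"linear":[0,0,-0.08],"spin":0,"fingers":0.03},{"linear":[0,0,-0.12],"spin":0,"fingers":0.03},{"linear":[0,0,-0.12],"spin":0,"fingers":0.03},{"linear":[0,0,-0.12],"spin":0,"fingers":0.03}]' 30
python3 - <<'E'
from h import *
import pickle
i=vision.camera_info('wrist'); im=cv2.cvtColor(vision.read_camera('wrist'),cv2.COLOR_RGB2BGR); cv2.imwrite('pics/w4.png',im); pickle.dump(i,open('w4.pkl','wb'))
s=status.read_state(); print(s['t'],s['position'],R.from_quat(s['orientation']).as_matrix().round(4),s['wrist_force'])
E
```

```text
t: 17.55
position: [0.5739, -0.1751, 0.3469]
orientation: [0.817, 0.577, 0.001, 0.002]
wrist_force: [-0.4, 0.5, -1.0]
gripper_width: 0.0298
finger_force: 0.0
17.6 [ 0.5733139  -0.17485688  0.34482591] [[ 3.338e-01  9.427e-01  9.000e-04]
 [ 9.427e-01 -3.338e-01 -2.000e-04]
 [ 1.000e-04  9.000e-04 -1.000e+00]] [-1.09731604  0.50210901 -0.35124862]
```

View pics/w4.png

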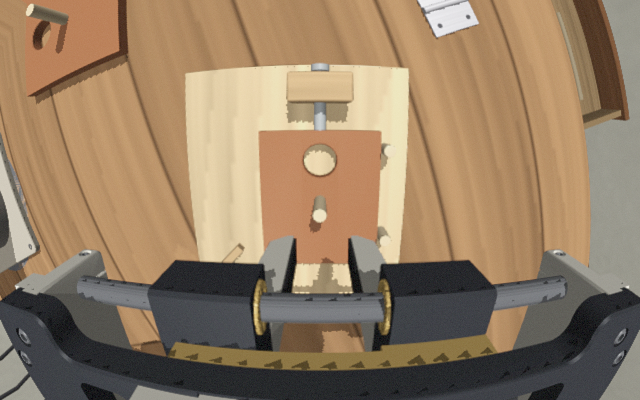

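The wrist view shows the panel seated: its front edge at y≈131 meets the bolt tip at (320,130), and its right edge meets the dowels at (388,151) and (382,240). Next is the clamp.

```bash
python3 -m crank '[{"linear":[-0.1183,-0.1075,0],"spin":-45,"fingers":0.05},{"linear":[-0.1183,-0.1075,0],"spin":-45,"fingers":0.05},{"linear":[-0.1183,-0.1075,0],"spin":-45,"fingers":0.05},{"linear":[-0.1183,-0.1075,0],"spin":-45,"fingers":0.05},{"linear":[-0.1183,-0.1075,0],"spin":-45,"fingers":0.05},{"linear":[-0.1183,-0.1075,0],"spin":-45,"fingers":0.05},{"linear":[-0.1183,-0.1075,0],"spin":-45,"fingers":0.05},{"linear":[-0.1183,-0.1075,0],"spin":-45,"fingers":0.05},{"linear":[-0.1183,-0.1075,0],"spin":-45,"fingers":0.05},{"linear":[-0.1183,-0.1075,0],"spin":-45,"fingers":0.05}]' 30
python3 - <<'E'
from h import *
import pickle
i=vision.camera_info('wrist'); im=cv2.cvtColor(vision.read_camera('wrist'),cv2.COLOR_RGB2BGR); cv2.imwrite('pics/w5.png',im); pickle.dump(i,open('w5.pkl','wb'))
s=status.read_state(); print(s['t'],s['position'],R.from_quat(s['orientation']).as_matrix().round(4),s['q'].round(2)); print(proj(i,[[.4325,-.2505,.054]],True))
E
```

```text
t: 18.6
position: [0.4325, -0.2504, 0.3441]
orientation: [0.534, 0.846, 0.0, -0.0]
wrist_force: [-0.4, -0.3, 0.2]
gripper_width: 0.05
finger_force: 0.0
18.65 [ 0.43250581 -0.25046709  0.34418711] [[-4.300e-01  9.028e-01 -4.000e-04]
 [ 9.028e-01  4.300e-01  3.000e-04]
 [ 4.000e-04 -2.000e-04 -1.000e+00]] [-0.63 -0.11  1.84  0.    1.41 -1.07]
[[322.43497642 202.04498499]]
```

View pics/w5.png

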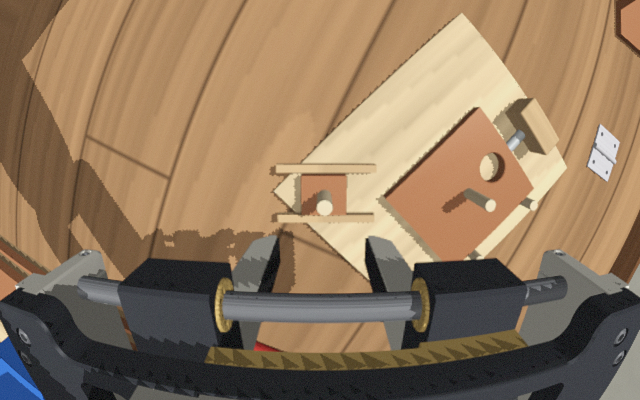

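The wrist view shows the clamp post top at (325,208) between rails that lie level in the image. It is about 5 mm toward −tool x and 2 mm toward +tool y of where I predicted it. I'll descend with that correction and grip the post.

```bash
python3 -m crank '[{"linear":[-0.005,0.002,0.045],"spin":0,"fingers":0.05},{"linear":[-0.005,0.002,0.09],"spin":0,"fingers":0.05},{"linear":[-0.005,0.002,0.11],"spin":0,"fingers":0.05},{"linear":[-0.005,0.002,0.121],"spin":0,"fingers":0.05},{"linear":[-0.005,0.002,0.121],"spin":0,"fingers":0.05}]' 25
python3 -m crank '[{"linear":[0,0,0],"spin":0,"fingers":0.0},{"linear":[0,0,0],"spin":0,"fingers":0.0},{"linear":[0,0,0],"spin":0,"fingers":0.0},{"linear":[0,0,0],"spin":0,"fingers":0.0},{"linear":[0,0,0],"spin":0,"fingers":0.0}]' 25
```

```text
t: 19.15
position: [0.4359, -0.2539, 0.2221]
orientation: [0.534, 0.846, 0.0, -0.001]
wrist_force: [0.0, 0.5, -0.8]
gripper_width: 0.0501
finger_force: 0.0
t: 19.65
position: [0.4366, -0.2544, 0.224]
orientation: [0.534, 0.846, -0.0, 0.0]
wrist_force: [-0.9, 0.9, -0.3]
gripper_width: 0.0147
finger_force: 0.0
```

```bash
python3 -m crank '[{"linear":[0,0,0],"spin":0,"fingers":0.0},{"linear":[0,0.003,0],"spin":0,"fingers":0.0},{"linear":[0,0.006,0],"spin":0,"fingers":0.0},{"linear":[0,0.009,0],"spin":0,"fingers":0.0},{"linear":[0,0.012,0],"spin":0,"fingers":0.0},{"linear":[0,0.015,0],"spin":0,"fingers":0.0},{"linear":[0,0.018,0],"spin":0,"fingers":0.0},{"linear":[0,0.021,0],"spin":0,"fingers":0.0},{"linear":[0,0.024,0],"spin":0,"fingers":0.0},{"linear":[0,0.026,0],"spin":0,"fingers":0.0},{"linear":[0,0.028,0],"spin":0,"fingers":0.0},{"linear":[0,0.028,0],"spin":0,"fingers":0.0}]' 25
python3 -m crank '[{"linear":[0,0.0015,0],"spin":0,"fingers":0.0},{"linear":[0,0.003,0],"spin":0,"fingers":0.0},{"linear":[0,0.0045,0],"spin":0,"fingers":0.0},{"linear":[0,0.006,0],"spin":0,"fingers":0.0},{"linear":[0,0.006,0],"spin":0,"fingers":0.0}]' 25
```

```text
t: 20.85
position: [0.4623, -0.2422, 0.224]
orientation: [0.534, 0.846, 0.0, 0.001]
wrist_force: [-0.3, 0.9, 4.5]
gripper_width: 0.0137
finger_force: 25.0
t: 21.35
position: [0.4675, -0.2397, 0.2239]
orientation: [0.534, 0.846, 0.0, 0.0]
wrist_force: [-1.0, -0.2, 5.8]
gripper_width: 0.0136
finger_force: 25.0
```

```bash
for k in 1 2 3 4; do python3 -m crank '[{"linear":[0,0.0006,-0.0001],"spin":0,"fingers":0.0},{"linear":[0,0.0012,-0.0001],"spin":0,"fingers":0.0},{"linear":[0,0.0012,-0.0001],"spin":0,"fingers":0.0}]' 25 |grep pos;  python3 -c "
from h import *
s=status.read_state();print(s['wrist_force']@R.from_quat(s['orientation']).as_matrix())"; done
```

```text
position: [0.4684, -0.2393, 0.2239]
[-0.28908466 -1.58458728 -5.06357191]
position: [0.4695, -0.2388, 0.2239]
[-0.74438736 -0.56876507 -4.2503773 ]
position: [0.4706, -0.2382, 0.2239]
[-0.86593526 -0.87458676 -4.96217918]
position: [0.4716, -0.2377, 0.2239]
[-3.86715076 -0.11034474 -3.55464476]
```

```bash
for k in 1 2 3 4 5; do python3 -m crank '[{"linear":[0,0.0005,0],"spin":0,"fingers":0.0},{"linear":[0,0.001,0],"spin":0,"fingers":0.0},{"linear":[0,0.001,0],"spin":0,"fingers":0.0}]' 25 |grep pos;  python3 -c "
from h import *
s=status.read_state();print(s['wrist_force']@R.from_quat(s['orientation']).as_matrix())"; done
```

```text
position: [0.4724, -0.2373, 0.224]
[-3.7587013  -0.21565546 -3.19275454]
position: [0.473, -0.2371, 0.224]
[-3.76949705 -6.49562438 -6.89418823]
position: [0.4734, -0.2369, 0.2239]
[ -4.0738879  -10.19113338  -8.45823212]
position: [0.4738, -0.2368, 0.2239]
[ -3.03365665 -13.13682243 -10.23041255]
position: [0.4743, -0.2366, 0.224]
[ -2.09446961 -17.97641333 -13.2648657 ]
```

```bash
python3 -m crank '[{"linear":[0,-0.001,0],"spin":0,"fingers":0.0},{"linear":[0,-0.0018,0],"spin":0,"fingers":0.0},{"linear":[0,-0.0018,0],"spin":0,"fingers":0.0}]' 25 |egrep 'pos|wrist_f';  python3 -c "
from h import *
s=status.read_state();print(s['wrist_force']@R.from_quat(s['orientation']).as_matrix())"
```

```text
position: [0.4734, -0.2369, 0.2239]
wrist_force: [-7.5, -7.5, 8.6]
[ -3.56200143 -10.00550253  -8.61691162]
```

Now at 10 N. I'll release the post, retreat upward and look.

```bash
python3 -m crank '[{"linear":[0,0,0],"spin":0,"fingers":0.045},{"linear":[0,0,0],"spin":0,"fingers":0.045},{"linear":[0,0,0],"spin":0,"fingers":0.045},{"linear":[0,0,0],"spin":0,"fingers":0.045},{"linear":[0,0,-0.02],"spin":0,"fingers":0.045},{"linear":[0,0,-0.06],"spin":0,"fingers":0.045},{"linear":[0,0,-0.1],"spin":0,"fingers":0.045},{"linear":[-0.05,0,-0.14],"spin":0,"fingers":0.045},{"linear":[-0.1,0,-0.14],"spin":0,"fingers":0.045},{"linear":[-0.1,0,-0.14],"spin":0,"fingers":0.045},{"linear":[-0.1,0,-0.14],"spin":0,"fingers":0.045}]' 25
python3 - <<'E'
from h import *
a=cv2.cvtColor(vision.read_camera('wrist'),cv2.COLOR_RGB2BGR)[:270,240:640]; b=cv2.cvtColor(vision.read_camera('scene'),cv2.COLOR_RGB2BGR)[150:260,190:340]
a=cv2.resize(a,(800,540)); a=cv2.resize(a,(444,300)); im=np.zeros((600,800,3),np.uint8)
im[:300,:444]=a; im[300:,:409]=cv2.resize(b,(409,300)); t=cv2.cvtColor(vision.read_camera('top'),cv2.COLOR_RGB2BGR)[150:270,300:430]; im[300:,409:409+325]=cv2.resize(t,(325,300))
cv2.imwrite('pics/end.png',im)
E
```

```text
t: 25.45
position: [0.5177, -0.3279, 0.3636]
orientation: [0.534, 0.845, 0.0, 0.0]
wrist_force: [0.1, 0.3, -0.1]
gripper_width: 0.0449
finger_force: 0.0
```

View pics/end.png

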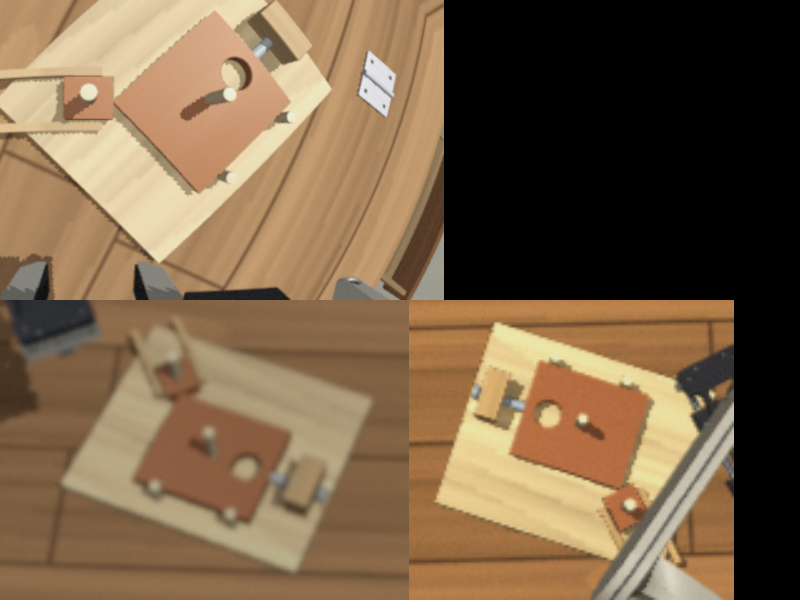

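The views show the clamp nose on the panel corner at (114,100), the panel's hole end on the bolt tip at (257,50), and its long edge on both dowels at (290,117) and (228,177). The robot is clear of everything.

```bash
python3 -c "
from rig import finish_job; print(finish_job())"
```

```text
the job is handed in; nothing more can be done
None
```

The birdhouse front is seated on both dowels and the stop bolt, the clamp is against its free corner, and the job is handed in at about 26 s. The clamp push briefly reached 18 N, above the kilo asked for but under the 2 kg limit, before I eased it back to 10 N and let go.

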